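# Set the slide gauge: dial to the index, fence home to its hidden stop

### The arm

A 6-joint arm with a two-finger parallel gripper is mounted at the origin on a cart in front of the work surface, level with it; the furniture and walls round the work are solid. World frame = base frame: x ahead of the robot, y to its left, z up, the work surface at z = 0. Lengths are in m, angles in rad, forces in N, time in s.
With the tool pointing down it reaches from about 0.25 to 0.775 m from the base axis. Payload 4 kg.
Tool frame: the origin (TCP) lies midway between the tips of the shut fingers; the grasp point (between the pads) lies grip_point_offset behind it (grip_point_offset is the distance from the TCP to the grasp point, in m); z points along the fingers, y is the line along which they close (so a half turn about z gives the same grasp; the last joint's range is limited). The gripper opens to 94 mm and grips with 3 to 60 N. Pads are 16 mm wide; open, the fingers measure 119 mm over their backs; the gripper's body (75 mm by 177 mm) begins 78 mm behind the grasp point.
Start: joints at [-1.446, 0.087, 1.371, -0, 1.684, -0.103], TCP at [0.124, -0.536, 0.181] pointing down, gripper open.
Joint ranges: [-3.1, 3.1], [-0.76, 2.03], [0.27, 2.55], [-1.08, 4.22], [0.17, 2.65], [-2.57, 2.57]. Speed limits (rad/s): [2.79, 2.79, 3.14, 3.14, 3.14, 3.14].

### API

Orientations are given as [roll, pitch, yaw] about the fixed x, y, z axes, in that order (R = Rz(yaw) Ry(pitch) Rx(roll)).
In Python, from bench import * gives the robot as it stands. The module is installed in compiled form; this text tells all that it offers.
- The arm moves only by the tool apply_moves, never from a script. Its argument "commands" is a list of rows, each a list of 7 numbers: the turn, a rotation vector about the world's x, y, z in rad, then the shift along the world's x, y, z in m, then the opening in per cent of the stroke, from 0 (shut) to 100 (fully open). In form: [[ax, ay, az, x, y, z, jaw], ...]. A call has exactly 5 rows; each row is the pose to reach, as a shift and turn from the pose commanded when the call began; what a row does not reach only later rows make up. A row lasts 1/10 s, in which the tool goes at most 50 mm and 8.59 degrees, less where a joint would pass 70% of its speed; a pose out of reach is approached as far as the arm can. A call with a gripper value outside its range is refused whole. The fingers move at their own pace and stop on an object; the grip force is fixed at half the most. Time passes only in rows, so rows that repeat a pose let the fingers close, or fill a call up. It gives the time, the measured TCP pose, the force, the opening and the grip force at its end, in the units of the state.
- get_obs(): the state, without advancing time (a new reading comes with each control period).
- snapshot(name): name is "side" or "top"; returns a dict with "pixels" (480x640x3 uint8, red, green, blue), "vertical_fov" (degrees; the focal length in pixels is half the picture's height over the tangent of half this angle, whatever the lens; pixels are square), "cx", "cy" (the principal point, pixels), "k1" (the pictures are not rectified: a ray, as slopes to the right and down, at radius r is drawn at 1 + k1 r^2 times it, then the intrinsics apply), "rvec" (rotation vector, rad) and "tvec" (3), from world to camera coordinates, as OpenCV has them. Camera axes: x right, y down, z forward; pixel columns grow to the right and rows downward; lengths in m; the calibration is good to about 2 mm. A picture is of the moment at which its call begins. There is no depth.
- close_job(): hands the job in; it is judged then, once.
Trained networks look in the newest picture that a camera, given by its name, has taken for a name from the list of things; names that differ only in an ending like _2 or _b are one class to them, and where a whole thing is asked for, a point or a joint stands for the part that bears it (a point fixed in the world has none). Each returns a list of dicts, best first, with "score" (0 to 1); they miss things now and then, are a little off and sometimes report something else, mostly with a low value. They report only what shows in the picture. A call takes as long as a camera call.
- masks_of(camera, query): "mask" (480x640 bool, what is visible of it) and "extent" ([left, top, right, bottom] in pixels, round what is visible of it).
- place_of(camera, query): "pixel" ([column, row] in pixels: a listed point, or the origin of a listed thing).
The state is a dict: "time": time; "joint_positions": joint angles; "qvel": joint speeds; "joint_torque": joint torques, N m; "tool_pos": TCP position; "ee_rot": TCP orientation; "wrist_force": force on the tool from outside, world axes, zero at the start; "wrist_torque": the same for the moment, N m; "width": finger opening in m; "finger_force": force on a finger pad.
Only numpy, scipy, OpenCV 4.12 (cv2) and the standard library are available. Lean on these libraries where they do the work, as an engineer would, in place of code of your own. Each camera call takes 0.05 s, during which the arm holds its last target. There are 200 camera calls.

### The job

Set up the slide gauge for the next batch. Turn its dial until the pointer stands at the index clip; then, with the screwdriver held in the gripper and not with the fingers, gently nudge the steel fence into the tunnel until it is fully home against the stop inside, and lay the screwdriver back on the bench clear of the gauge. Leave the loose things round about where they are.

Things in the scene. Friction and masses are not known exactly. Their poses are not given: they have to be found in the camera images.
- gauge: Fixed slide gauge: steel base plate x -115 to +140 mm, y +-75 mm, 12 mm thick; origin on the bench. x is the way the fence is pushed home, z up. At x -10 to +140 mm stands a grey tunnel housing, top at z = 60 mm, the dial on top of it. In front, two low rails (tops 24 mm over the bench, inner faces 23.5 mm either side of y = 0) guide the fence along x on the plate
- dial_axis (a point): Centre of the dial's upper face (z = 70 mm), on its vertical axis, 62.5 mm along the gauge's x. The dial is an aluminium disc 110 mm across with a low black pointer ridge and, opposite the pointer, a steel post of 12 mm diameter, its axis 38 mm from the dial's axis, standing from z = 70 to 102 mm, by which the dial is pushed or turned
- dial (a joint): Dial angle, rad, counter-clockwise seen from above, range -0.3 to 5.0; friction about 0.2 N m, stays where left. At 0 the pointer shows along the gauge's +x, at q it shows q counter-clockwise from there. Through a screw inside, each rad more moves the hidden stop 5 mm along the gauge's +x: set the dial before the fence
- pointer_tip (a point): Outer end of the dial's pointer, 58.5 mm from the dial's axis, at z = 70 mm
- dial_post (a point): Centre of the top face of the dial's post (z = 102 mm)
- index_mark (a point): Point of the small fixed dark-steel index clip, with a white line on it, on the bezel (10 x 10 mm, top at z = 70 mm), 58.5 mm from the dial's axis: the pointer tip must come to this point
- fence: Loose steel block 100 x 44 x 34 mm, 0.6 kg, between the rails with 1.5 mm play each side, its far part in the tunnel. Origin at the bottom centre of its rear (struck) face, 12 mm over the bench; x points into the tunnel, z up; the struck face spans y +-22, z 0 to 34 mm. Slides with dry friction of some 3 to 7 N and stays where left
- stop_button (a joint): Travel, m, of the small spring button in the face of the hidden stop in the tunnel: 0 free, 0.005 when the fence is against the stop's solid face; under 3 N. The stop cannot be seen and its place varies: from its start the fence has about 20 to 60 mm to go once the dial is set, ending with its struck face 15 to 40 mm outside the tunnel mouth
- screwdriver: Loose screwdriver, orange handle, 193 mm long, 0.09 kg, lying on the bench; x runs from handle to blade. Measured from the middle of its length the handle spans x = -96 to -6 mm (27 mm diameter), the steel shaft (5 mm diameter) on to x = +95 mm, all on one axis 13.5 mm over the bench. Round, so it may roll
- driver_mid (a point): Point on the screwdriver's axis at the middle of its length
- core_small: Loose bystander: bare grey steel ring core, 56 mm across, 20 mm high; origin under its centre
- core_mid: Loose bystander: bare grey steel ring core, 64 mm across, 22 mm high; origin under its centre
- tape_red: Loose bystander: roll of dark red tape, 85 mm across, 20 mm high; origin under its centre
- tub: Loose bystander: small blue plastic tub, 71 mm across, 41 mm high; origin under its centre
- terminals: Loose bystander: cream screw-terminal strip 20 x 102 x 14 mm; origin under its centre

How it is judged:
By the outcome, as a careful person would: the job done as asked, in the order asked, and still so for the second after the job is handed in, with the robot touching nothing.
It also fails if it takes over 64 s, if anything falls off the work surface, if the arm or the gripper's body presses on something with over 40 N, if the wrist force passes 120 N, or if a joint passes its speed limit or range.

## Working session

There is one attempt and no reset: what is moved stays moved. The work goes in short steps, Python scripts to look and compute and a tool call to move; the robot and the scene stay as the last step left them, time stands still between calls to the robot, and variables do not carry over. Pictures are saved under pics/ and viewed, at most 10 in all, crops included, and the job is handed in when it is done.

Besides the shell and the picture viewer there is one more tool, called after ">>>" as a command line: name --pt "numbers of a row" for each row, then --argument value for the rest. apply_moves: Moves the arm, as the interface text tells. Its arguments: {"type":"object","properties":{"commands":{"type":"array"}},"required":["commands"]}

```bash
mkdir -p pics
cat > h.py <<'E'
from bench import *
import numpy as np, cv2
def cam(s):
    f=240/np.tan(np.radians(s["vertical_fov"])/2)
    K=np.array([[f,0,s["cx"]],[0,f,s["cy"]],[0,0,1.]]);D=np.array([s["k1"],0,0,0,0.])
    R=cv2.Rodrigues(np.array(s["rvec"],float))[0];return K,D,R,np.array(s["tvec"],float)
def at(s,px,z):
    K,D,R,t=cam(s);u=cv2.undistortPoints(np.array([[px]],float),K,D)[0,0]
    d=R.T@np.array([u[0],u[1],1]);o=-R.T@t;return o+d*(z-o[2])/d[2]
def proj(s,P):
    K,D,R,t=cam(s);return cv2.projectPoints(np.array(P,float).reshape(-1,3),cv2.Rodrigues(R)[0],t,K,D)[0][:,0]
def save(s,n,crop=None,k=1):
    im=s["pixels"][:,:,::-1]
    if crop: a,b,c,d=crop; im=im[b:d,a:c]
    cv2.imwrite("pics/"+n,cv2.resize(im,None,fx=k,fy=k) )
E
python3 - <<'E'
from h import *
np.set_printoptions(precision=4,suppress=True)
Z=dict(gauge=0,dial_axis=.07,pointer_tip=.07,dial_post=.102,index_mark=.07,fence=.012,driver_mid=.0135,core_small=0,core_mid=0,tape_red=0,tub=0,terminals=0,screwdriver=.0135)
for c in("top","side"):
    s=snapshot(c);save(s,c+"0.png")
    print(c,-cam(s)[2].T@cam(s)[3])
    for q,z in Z.items():
        r=place_of(c,q)[:2]
        print(q,[(np.round(a["score"],2),np.round(a["pixel"]),at(s,a["pixel"],z)[:2]) for a in r])
o=get_obs();print(o)
E
```

```text
top [0.336  0.0443 1.4435]
gauge [(np.float64(0.81), array([291., 263.]), array([0.5239, 0.1185]))]
dial_axis [(np.float64(0.94), array([269., 253.]), array([0.539 , 0.1709])), (np.float64(0.71), array([242., 258.]), array([0.5269, 0.2426]))]
pointer_tip [(np.float64(0.69), array([244., 259.]), array([0.5248, 0.237 ]))]
dial_post []
index_mark []
fence [(np.float64(0.78), array([319., 260.]), array([0.5307, 0.0407])), (np.float64(0.15), array([219., 220.]), array([0.641 , 0.3175]))]
driver_mid [(np.float64(0.84), array([438., 268.]), array([ 0.5079, -0.2838]))]
core_small [(np.float64(0.66), array([292., 260.]), array([0.5311, 0.115 ])), (np.float64(0.6), array([361., 228.]), array([ 0.6198, -0.0751]))]
core_mid [(np.float64(0.63), array([415., 203.]), array([ 0.6936, -0.2295])), (np.float64(0.49), array([181., 221.]), array([0.6402, 0.4257]))]
tape_red [(np.float64(0.97), array([452., 200.]), array([ 0.7005, -0.3337])), (np.float64(0.44), array([267., 257.]), array([0.5398, 0.1843]))]
tub [(np.float64(0.79), array([183., 221.]), array([0.6405, 0.4213])), (np.float64(0.47), array([22
[... 1223 characters left out ...]
rray([258., 386.]), array([0.637 , 0.4178]))]
terminals [(np.float64(0.96), array([269., 348.]), array([0.6355, 0.3205]))]
screwdriver [(np.float64(0.55), array([360., 175.]), array([ 0.5171, -0.273 ]))]
{'time': 1.4, 'joint_positions': array([-1.4461,  0.0872,  1.3707,  0.    ,  1.6836, -0.1031]), 'qvel': array([ 0.0009, -0.0002,  0.0005, -0.0025,  0.0002, -0.0005]), 'joint_torque': array([  0.0003, -34.0036, -30.2592,   0.0719,   0.0237,   0.    ]), 'tool_pos': array([ 0.1242, -0.5358,  0.1807]), 'ee_rot': array([ 3.1415, -0.    ,  0.2278]), 'wrist_force': array([-0.6143,  0.0061, -0.1392]), 'wrist_torque': array([0.011 , 0.0056, 0.0091]), 'finger_force': 0.0, 'width': 0.09418185442882447}
```

Run:
```python
import cv2
a=cv2.imread("pics/top0.png");b=cv2.imread("pics/side0.png")
cv2.imwrite("pics/t1.png",cv2.resize(a[170:330,210:480],None,fx=2.9,fy=2.9,interpolation=cv2.INTER_CUBIC))
cv2.imwrite("pics/s1.png",cv2.resize(b[210:340,250:420],None,fx=4.5,fy=4.5,interpolation=cv2.INTER_CUBIC))
```

```text
(no output)
```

View pics/t1.png

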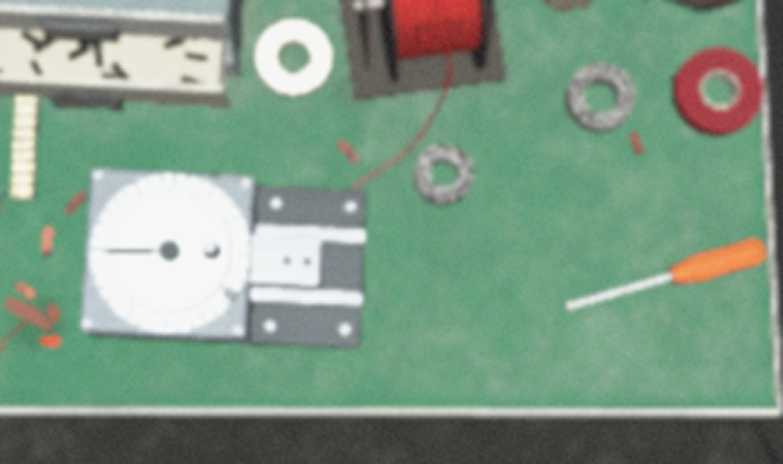

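View pics/s1.png

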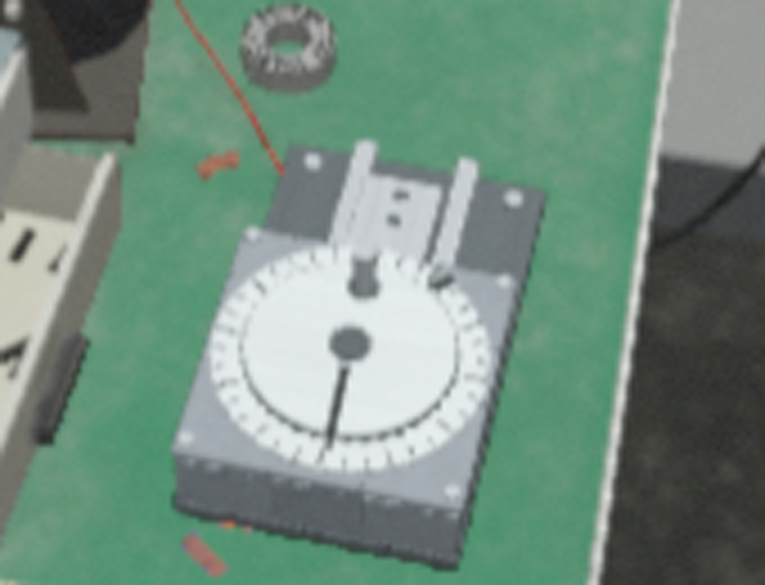

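View pics/side0.png

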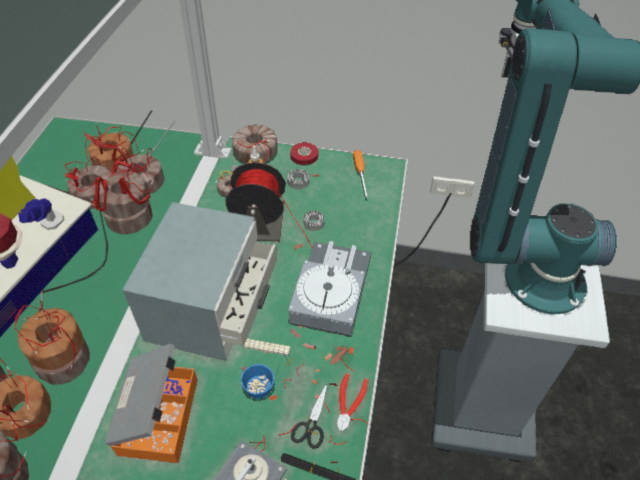

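```bash
cat > fit.py <<'E'
from h import *
import pickle
from scipy.optimize import least_squares
np.set_printoptions(precision=4,suppress=True)
S={c:snapshot(c) for c in("top","side")}
T=lambda l:[(x/2.9+210-.33,y/2.9+170-.33) for x,y in l]
U=lambda l:[(x/4.5+250-.39,y/4.5+210-.39) for x,y in l]
C=[(-.115,-.075,.012),(-.115,.075,.012),(-.010,-.075,.06),(-.010,.075,.06),(.14,-.075,.06),(.14,.075,.06),(.0625,0,.07)]
ot=T([(366,192),(359,346),(252,180),(247,340),(95,171),(82,330),(170,250)])
os_=U([(290,147),(547,190),(245,228),(520,276),(175,455),(464,508),(350,344)])
def W(p,P):
    c,s=np.cos(p[2]),np.sin(p[2]);P=np.array(P,float)
    return np.c_[p[0]+c*P[:,0]-s*P[:,1],p[1]+s*P[:,0]+c*P[:,1],P[:,2]]
for w in("top","side","both"):
    f=lambda p:np.concatenate([(proj(S[c],W(p,C))-o).ravel() for c,o in(("top",ot),("side",os_)) if w in(c,"both")])
    r=least_squares(f,[.53,.115,1.57],loss="soft_l1");print(w,r.x,np.round(r.fun,1))
p=r.x
d=W(p,[(.0625,0,.07)])[0];print("axis",d,"gauge yaw",p[2])
A={"tip":.07,"post":.102,"idx":.07}
px={"top":dict(zip(A,T([(105,250),(213,250),(231,293)]))),"side":dict(zip(A,U([(329,447),(365,257),(438,278)])))}
for c in px:
    D=at(S[c],dict(top=ot,side=os_)[c][-1],.07)
    for k in A:
        w=at(S[c],px[c][k],A[k]);v=w-d;print(c,k,w,"r",np.hypot(*v[:2]),"ang_g",np.arctan2(v[1],v[0])-p[2], "rel to hub",np.arctan2(*(w-D)[1::-1])-p[2])
# fence rear corners, driver ends
for c,l in(("top",T([(322,240),(319,286)])),("side",U([(372,176),(440,186)]))):print(c,"fence",[at(S[c],q,.046)[:2] for q in l])
for c in S:
    m=masks_of(c,"screwdriver")[0];n=m["mask"];pts=np.argwhere(n)[:,::-1].astype(float)
    w=np.array([at(S[c],q,.0135)[:2] for q in pts]);u=np.linalg.svd(w-w.mean(0),full_matrices=False)[2][0];u*=np.sign(u[1])
    t=(w-w.mean(0))@u;print(c,m["score"],"mid",w.mean(0)+u*(t.min()+t.max())/2,"len",np.ptp(t),"yaw",np.arctan2(u[1],u[0]))
pickle.dump(p,open("g.pkl","wb"));print(grip_point_offset, get_obs()["time"])
E
python3 fit.py
```

```text
top [0.5279 0.1112 1.5281] [ 0.4 -0.4  0.6  1.   0.9 -1.3 -0.3 -0.2 -1.1 -0.6 -0.6  0.7 -0.   0.7]
side [0.5264 0.1148 1.5346] [-0.2 -1.  -0.  -0.4 -0.3 -0.2  0.1  0.3 -0.7 -0.4  0.6  0.6  0.5  0.8]
both [0.527  0.1128 1.5313] [-0.3 -0.3  0.1  1.2  0.2 -1.  -0.8  0.1 -1.8 -0.2 -1.1  1.2 -0.6  1.1
 -0.1 -1.7 -0.  -0.9 -0.3 -1.  -0.1 -0.3 -1.  -1.3  0.3 -0.1  0.3  0. ]
axis [0.5295 0.1753 0.07  ] gauge yaw 1.5312600838532984
top tip [0.5323 0.2325 0.07  ] r 0.05732886240356332 ang_g -0.00854925137037843 rel to hub 0.04176505700146871
top post [0.5279 0.1326 0.102 ] r 0.04263339729144757 ang_g -3.1397114080272406 rel to hub -3.211124810000496
top idx [0.4934 0.118  0.07  ] r 0.06764017827145558 ang_g -3.664549793083661 rel to hub -3.712957472924365
side tip [0.5289 0.24   0.07  ] r 0.06471400252628166 ang_g 0.04901636065088244 rel to hub 0.05890658725340936
side post [0.5288 0.1431 0.102 ] r 0.032165262995477444 ang_g -3.1232488813866937 rel to hub -3.1431269935931816
side idx [0.4928 0.1241 0.07  ] r 0.0629199902666954 ang_g -3.724699379276262 rel to hub -3.732873464130872
top fence [array([0.5454, 0.036 ]), array([0.5028, 0.0387])]
side fence [array([0.5418, 0.0417]), array([0.5039, 0.0415])]
top 0.56 mid [ 0.5245 -0.3145] len 0.1336313272084118 yaw 1.8618735950293002
side 0.8 mid [ 0.5222 -0.3091] len 0.15351865846056842 yaw 1.8422691171788848
0.0188 1.6
```

>>> apply_moves --pt "0 0 0.066 0.02 0.034 0 100" --pt "0 0 0.132 0.04 0.067 0 100" --pt "0 0 0.198 0.06 0.101 0 100" --pt "0 0 0.264 0.08 0.134 0 100" --pt "0 0 0.33 0.101 0.168 0 100"

```text
time: 2.1
tool_pos: [0.2257, -0.3665, 0.1808]
ee_rot: [3.141, -0.0, 0.56]
wrist_force: [1.9, -1.1, 0.1]
width: 0.0938
finger_force: 0.0
```

>>> apply_moves --pt "0 0 0.066 0.02 0.034 0 100" --pt "0 0 0.132 0.04 0.067 0 100" --pt "0 0 0.198 0.06 0.101 0 100" --pt "0 0 0.264 0.08 0.134 0 100" --pt "0 0 0.33 0.101 0.168 0 100"

```text
time: 2.6
tool_pos: [0.3267, -0.1985, 0.181]
ee_rot: [3.14, 0.0, 0.89]
wrist_force: [0.1, 0.5, 0.5]
width: 0.0937
finger_force: 0.0
```

>>> apply_moves --pt "0 0 0.066 0.02 0.034 0 100" --pt "0 0 0.132 0.04 0.067 0 100" --pt "0 0 0.198 0.06 0.101 0 100" --pt "0 0 0.264 0.08 0.134 0 100" --pt "0 0 0.33 0.101 0.168 0 100"

```text
time: 3.1
tool_pos: [0.4278, -0.0303, 0.181]
ee_rot: [3.14, 0.0, 1.221]
wrist_force: [0.4, -0.4, 0.8]
width: 0.0939
finger_force: 0.0
```

>>> apply_moves --pt "0 0 0.066 0.02 0.034 0 70" --pt "0 0 0.132 0.04 0.067 0 70" --pt "0 0 0.198 0.06 0.101 0 70" --pt "0 0 0.264 0.08 0.134 0 70" --pt "0 0 0.33 0.102 0.168 0 70"

```text
time: 3.6
tool_pos: [0.5298, 0.1377, 0.1809]
ee_rot: [3.141, 0.0, 1.551]
wrist_force: [-0.5, -0.7, 0.3]
width: 0.066
finger_force: 0.0
```

Excellent tracking. Descend 105 mm and close on the post.

>>> apply_moves --pt "0 0 0 0 0 -0.03 60" --pt "0 0 0 0 0 -0.06 60" --pt "0 0 0 0 0 -0.085 60" --pt "0 0 0 0 0 -0.1 60" --pt "0 0 0 0 0 -0.105 60"

```text
time: 4.1
tool_pos: [0.528, 0.136, 0.0737]
ee_rot: [-3.138, 0.001, 1.548]
wrist_force: [0.0, 0.2, -0.4]
width: 0.0565
finger_force: 0.0
```

>>> apply_moves --pt "0 0 0 0 0 0 30" --pt "0 0 0 0 0 0 30" --pt "0 0 0 0 0 0 20" --pt "0 0 0 0 0 0 16" --pt "0 0 0 0 0 0 16"

```text
time: 4.6
tool_pos: [0.5297, 0.1362, 0.0765]
ee_rot: [3.14, -0.0, 1.548]
wrist_force: [-0.7, 0.1, -0.4]
width: 0.0202
finger_force: 0.0
```

>>> apply_moves --pt "0 0 0 0 0 0 0" --pt "0 0 0 0 0 0 0" --pt "0 0 0 0 0 0 0" --pt "0 0 0 0 0 0 0" --pt "0 0 0 0 0 0 0"

```text
time: 5.1
tool_pos: [0.5304, 0.1365, 0.0774]
ee_rot: [3.138, -0.001, 1.548]
wrist_force: [-0.1, -0.5, 5.6]
width: 0.0005
finger_force: 2.7
```

Run:
```python
from h import *
a=snapshot("side");b=snapshot("top")
A=cv2.resize(a["pixels"][220:330,280:390,::-1],(400,400),interpolation=cv2.INTER_CUBIC)
B=cv2.resize(b["pixels"][200:310,220:330,::-1],(400,400),interpolation=cv2.INTER_CUBIC)
cv2.imwrite("pics/2.png",np.hstack([A,B]));o=get_obs();print(o["tool_pos"],o["width"],o["joint_positions"])
```

```text
[0.53030787 0.13653464 0.07739369] 0.00026323412904171904 [1.48251947e-01 1.22277328e-01 1.53894279e+00 2.82155377e-04
 1.47710261e+00 1.71124733e-01]
```

View pics/2.png

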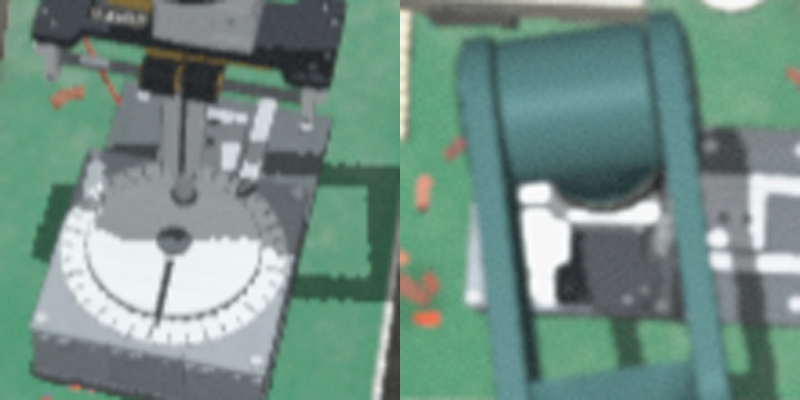

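Run:
```python
from h import *
np.set_printoptions(precision=2,suppress=True)
a=snapshot("side");p=get_obs()["tool_pos"]
k=3.636
for q in [p,p+[0,.008,0],p+[0,-.008,0],p+[0,0,.05],[.5295,.1753,.07],[.5295,.1373,.102],[.5295,.1373,.07],[.5295,.1433,.07]]:
    u=proj(a,q)[0];print(np.round(q,4),u,(u-[280,220])*k)
print([(r["score"],np.array(r["pixel"]),at(a,r["pixel"],.102)) for r in place_of("side","dial_post")[:2]])
```

```text
[0.53 0.14 0.08] [330.34 271.06] [183.04 185.66]
[0.53 0.14 0.08] [329.73 273.71] [180.83 195.31]
[0.53 0.13 0.08] [330.95 268.43] [185.24 176.08]
[0.53 0.14 0.13] [330.81 257.38] [184.75 135.91]
[0.53 0.18 0.07] [327.67 286.11] [173.31 240.39]
[0.53 0.14 0.1 ] [330.88 264.75] [185.  162.7]
[0.53 0.14 0.07] [330.58 273.34] [183.91 193.95]
[0.53 0.14 0.07] [330.13 275.33] [182.26 201.18]
[(0.8, array([329.4, 266.3]), array([0.53, 0.14, 0.1 ]))]
```

>>> apply_moves --pt "0 0 0 0 0 0 60" --pt "0 0 0 0 0 0 60" --pt "0 0 0 0 0 0 60" --pt "0 0 0 0 0 0 60" --pt "0 0 0 0 0 0 60"

```text
time: 5.8
tool_pos: [0.528, 0.1361, 0.0744]
ee_rot: [-3.139, 0.0, 1.548]
wrist_force: [0.6, -1.0, -0.5]
width: 0.0368
finger_force: 0.0
```

Run:
```python
from h import *
np.set_printoptions(precision=4,suppress=True)
a=snapshot("side");o=get_obs();print(o["tool_pos"],o["wrist_force"],o["finger_force"],o["width"])
A=cv2.resize(a["pixels"][240:320,285:365,::-1],(600,600),interpolation=cv2.INTER_CUBIC)
cv2.imwrite("pics/3.png",A)
for q in("dial_post","dial_axis","pointer_tip","index_mark"):
    r=place_of("side",q)[:1];print(q,[(x["pixel"],(np.array(x["pixel"])-[285,240])*7.5,at(a,x["pixel"],.102 if "post" in q else .07)) for x in r])
```

```text
[0.5282 0.1361 0.0746] [-0.4864 -0.2675 -0.7047] 0.0 0.040969328298915426
dial_post [([329.7, 263.2], array([335.25, 174.  ]), array([0.533 , 0.1333, 0.102 ]))]
dial_axis [([325.1, 285.9], array([300.75, 344.25]), array([0.5354, 0.1758, 0.07  ]))]
pointer_tip [([323.6, 304.7], array([289.5 , 485.25]), array([0.5291, 0.2283, 0.07  ]))]
index_mark [([344.3, 272.7], array([444.75, 245.25]), array([0.4983, 0.1292, 0.07  ]))]
```

View pics/3.png

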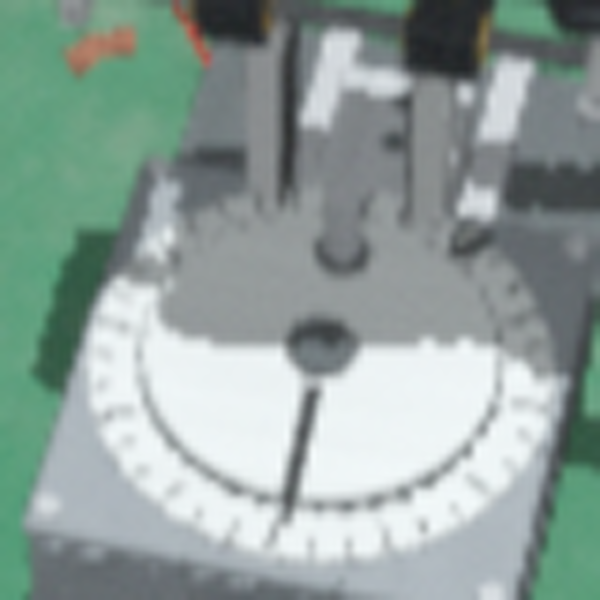

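>>> apply_moves --pt "0 0 0 0 0.005 0 40" --pt "0 0 0 0 0.01 0 20" --pt "0 0 0 0 0.01 0 0" --pt "0 0 0 0 0.01 0 0" --pt "0 0 0 0 0.01 0 0"

```text
time: 6.55
tool_pos: [0.5292, 0.1462, 0.0757]
ee_rot: [3.142, 0.0, 1.548]
wrist_force: [-0.0, -0.1, 0.6]
width: 0.02
finger_force: 0.0
```

Run:
```python
from h import *
np.set_printoptions(precision=4,suppress=True)
a=snapshot("side");o=get_obs();print(o["tool_pos"],o["wrist_force"],o["finger_force"],o["width"])
A=cv2.resize(a["pixels"][240:320,285:365,::-1],(380,380),interpolation=cv2.INTER_CUBIC)
B=cv2.resize(cv2.imread("pics/2.png")[73:365,18:310],(380,380))
cv2.imwrite("pics/4.png",np.hstack([B,A]))
```

```text
[0.5292 0.1462 0.0757] [ 0.6449 -0.9199 -0.9295] 0.0 0.01575770520676003
```

View pics/4.png

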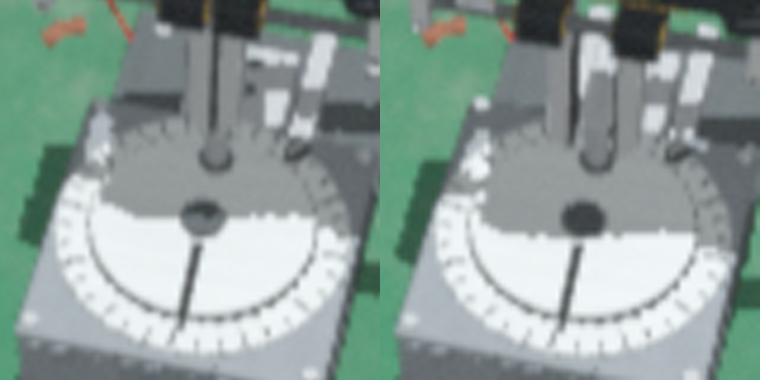

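>>> apply_moves --pt "0 0 0 0 0 0 0" --pt "0 0 0 0 0 0 0" --pt "0 0 0 0 0 0 0" --pt "0 0 0 0 0 0 0" --pt "0 0 0 0 0 0 0"

```text
time: 7.1
tool_pos: [0.528, 0.1465, 0.0771]
ee_rot: [-3.14, -0.001, 1.548]
wrist_force: [-4.9, 0.3, 6.8]
width: 0.0005
finger_force: 3.4
```

Run:
```python
from h import *
np.set_printoptions(precision=4,suppress=True)
a=snapshot("side");o=get_obs();print(o)
A=cv2.resize(a["pixels"][235:295,300:360,::-1],(600,600),interpolation=cv2.INTER_CUBIC)
p=np.array([.5292,.1462,.0757])
for q in (p+[0,.008,0],p-[0,.008,0],p+[0,0,.025],[.5295,.1373,.102],[.5295,.1373,.07]):
    u=proj(a,q)[0];v=(u-[300,235])*10;cv2.circle(A,tuple(int(x) for x in v),5,(0,0,255),1);print(v)
cv2.imwrite("pics/5.png",A)
```

```text
{'time': 7.15, 'joint_positions': array([0.1665, 0.1272, 1.5339, 0.0009, 1.4822, 0.1893]), 'qvel': array([ 0.0001,  0.0007, -0.0014,  0.0011,  0.0003, -0.0006]), 'joint_torque': array([ -0.8572, -31.1224, -28.1223,  -0.2779,  -1.619 ,  -0.033 ]), 'tool_pos': array([0.528 , 0.1465, 0.0771]), 'ee_rot': array([-3.1397, -0.0005,  1.5479]), 'wrist_force': array([-4.0539,  0.6418,  6.7577]), 'wrist_torque': array([-0.0713,  0.8445, -0.0523]), 'finger_force': 3.3797311456874013, 'width': 0.0002660598843772787}
[294.7353 424.8481]
[306.915  371.5113]
[303.1345 330.908 ]
[308.8037 297.4785]
[305.8013 383.4257]
```

View pics/5.png

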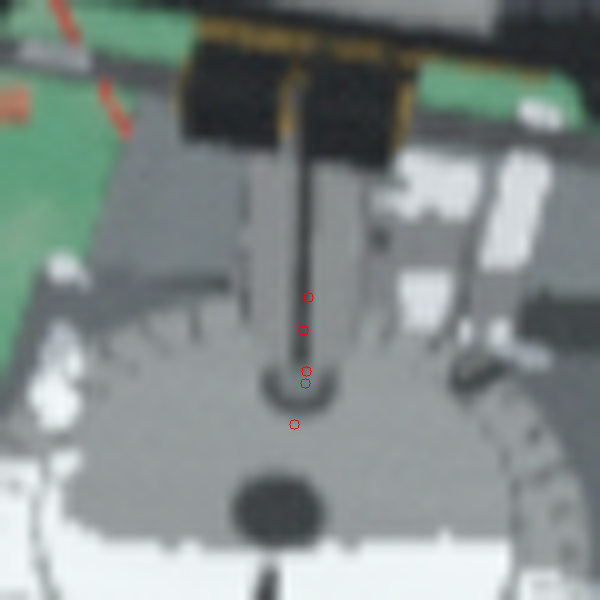

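>>> apply_moves --pt "0 0 0 0 0 0 35" --pt "0 0 0 0 0 0 35" --pt "0 0 0 0 0 0 35" --pt "0 0 0 0 0 0 35" --pt "0 0 0 0 0 0 35"

```text
time: 7.65
tool_pos: [0.5292, 0.146, 0.0754]
ee_rot: [-3.142, 0.0, 1.548]
wrist_force: [0.8, -0.4, -0.3]
width: 0.0323
finger_force: 0.0
```

>>> apply_moves --pt "0 0 0 0 -0.003 0 35" --pt "0 0 0 0 -0.006 -0.002 35" --pt "0 0 0 0 -0.007 -0.004 35" --pt "0 0 0 0 -0.007 -0.006 35" --pt "0 0 0 0 -0.007 -0.006 35"

```text
time: 8.15
tool_pos: [0.5288, 0.1391, 0.0691]
ee_rot: [-3.141, 0.0, 1.548]
wrist_force: [0.1, -0.6, -0.6]
width: 0.0327
finger_force: 0.0
```

>>> apply_moves --pt "0 0 0 0 0 -0.002 35" --pt "0 0 0 0 0 -0.004 35" --pt "0 0 0 0 0 -0.006 35" --pt "0 0 0 0 0 -0.008 35" --pt "0 0 0 0 0 -0.008 35"

```text
time: 8.65
tool_pos: [0.5289, 0.1392, 0.0612]
ee_rot: [-3.141, 0.0, 1.548]
wrist_force: [-0.5, -0.1, -1.2]
width: 0.0328
finger_force: 0.0
```

>>> apply_moves --pt "0 0 0 0 0 0 20" --pt "0 0 0 0 0 0 10" --pt "0 0 0 0 0 0 5" --pt "0 0 0 0 0 0 5" --pt "0 0 0 0 0 0 5"

```text
time: 9.15
tool_pos: [0.5308, 0.139, 0.0619]
ee_rot: [3.138, -0.0, 1.548]
wrist_force: [5.3, -1.1, -3.2]
width: 0.0112
finger_force: 30.0
```

Run:
```python
import numpy as np
ax=np.array([.5302,.1757]);p0=np.array([.5292,.1392])
P=lambda a:ax+np.array([[np.cos(a),-np.sin(a)],[np.sin(a),np.cos(a)]])@(p0-ax)
for c in range(4):
    print([[0,0,round(.125*i,3),*[float(x) for x in np.round(P(.625*c+.125*i)-np.round(P(.625*c),4),4)],0,5] for i in range(1,6)])
```

```text
[[0, 0, 0.125, 0.0046, 0.0002, 0, 5], [0, 0, 0.25, 0.0091, 0.0009, 0, 5], [0, 0, 0.375, 0.0134, 0.0022, 0, 5], [0, 0, 0.5, 0.0176, 0.004, 0, 5], [0, 0, 0.625, 0.0215, 0.0063, 0, 5]]
[[0, 0, 0.125, 0.0036, 0.0028, 0, 5], [0, 0, 0.25, 0.0069, 0.006, 0, 5], [0, 0, 0.375, 0.0097, 0.0096, 0, 5], [0, 0, 0.5, 0.012, 0.0136, 0, 5], [0, 0, 0.625, 0.0138, 0.0177, 0, 5]]
[[0, 0, 0.125, 0.0013, 0.0044, 0, 5], [0, 0, 0.25, 0.002, 0.0089, 0, 5], [0, 0, 0.375, 0.0022, 0.0135, 0, 5], [0, 0, 0.5, 0.0018, 0.018, 0, 5], [0, 0, 0.625, 0.0008, 0.0225, 0, 5]]
[[0, 0, 0.125, -0.0015, 0.0043, 0, 5], [0, 0, 0.25, -0.0035, 0.0084, 0, 5], [0, 0, 0.375, -0.0061, 0.0122, 0, 5], [0, 0, 0.5, -0.0091, 0.0156, 0, 5], [0, 0, 0.625, -0.0125, 0.0186, 0, 5]]
```

>>> apply_moves --pt "0 0 0.125 0.0046 0.0002 0 5" --pt "0 0 0.25 0.0091 0.0009 0 5" --pt "0 0 0.375 0.0134 0.0022 0 5" --pt "0 0 0.5 0.0176 0.004 0 5" --pt "0 0 0.625 0.0215 0.0063 0 5"

```text
time: 9.65
tool_pos: [0.5492, 0.1453, 0.0618]
ee_rot: [-3.138, -0.002, 2.177]
wrist_force: [-2.9, -0.2, 2.0]
width: 0.0112
finger_force: 30.0
```

>>> apply_moves --pt "0 0 0.125 0.0036 0.0028 0 5" --pt "0 0 0.25 0.0069 0.006 0 5" --pt "0 0 0.375 0.0097 0.0096 0 5" --pt "0 0 0.5 0.012 0.0136 0 5" --pt "0 0 0.625 0.0138 0.0177 0 5"

```text
time: 10.15
tool_pos: [0.5623, 0.1627, 0.0618]
ee_rot: [-3.139, -0.005, 2.802]
wrist_force: [-5.1, -1.4, 3.2]
width: 0.0109
finger_force: 30.0
```

>>> apply_moves --pt "0 0 0.125 0.0013 0.0044 0 5" --pt "0 0 0.25 0.002 0.0089 0 5" --pt "0 0 0.375 0.0022 0.0135 0 5" --pt "0 0 0.5 0.0018 0.018 0 5" --pt "0 0 0.625 0.0008 0.0225 0 5"

```text
time: 10.65
tool_pos: [0.5626, 0.1842, 0.0618]
ee_rot: [-3.14, -0.007, -2.856]
wrist_force: [-4.3, -4.0, 4.1]
width: 0.0111
finger_force: 30.0
```

>>> apply_moves --pt "0 0 0.125 -0.0015 0.0043 0 5" --pt "0 0 0.25 -0.0035 0.0084 0 5" --pt "0 0 0.375 -0.0061 0.0122 0 5" --pt "0 0 0.5 -0.0091 0.0156 0 5" --pt "0 0 0.625 -0.0125 0.0186 0 5"

```text
time: 11.15
tool_pos: [0.5506, 0.2015, 0.0618]
ee_rot: [3.141, -0.008, -2.232]
wrist_force: [-3.5, -7.6, 3.1]
width: 0.0107
finger_force: 30.0
```

Run:
```python
from h import *
np.set_printoptions(precision=4,suppress=True)
a=snapshot("side");o=get_obs();print(o["tool_pos"],o["ee_rot"],o["wrist_force"],o["finger_force"],o["width"],o["joint_positions"])
cv2.imwrite("pics/6.png",cv2.resize(a["pixels"][240:320,285:365,::-1],(600,600),interpolation=cv2.INTER_CUBIC))
for q in("dial_axis","pointer_tip","index_mark","dial_post"):print(q,[(x["score"],x["pixel"],at(a,x["pixel"],.07)[:2]) for x in place_of("side",q)[:2]])
```

```text
[0.5501 0.2019 0.0618] [ 3.1406 -0.0077 -2.2271] [-3.8447 -4.9859  3.4633] 30.00133126974106 0.011184236991507425 [ 0.2574  0.2237  1.4534 -0.0039  1.4713 -2.2274]
dial_axis [(0.62, [325.4, 286.4], array([0.5345, 0.1771]))]
pointer_tip [(0.73, [348.9, 272.8], array([0.4877, 0.1274]))]
index_mark []
dial_post [(0.58, [313.9, 284.5], array([0.5614, 0.1769])), (0.5, [297.9, 182.7], array([ 0.67  , -0.1497]))]
```

View pics/6.png

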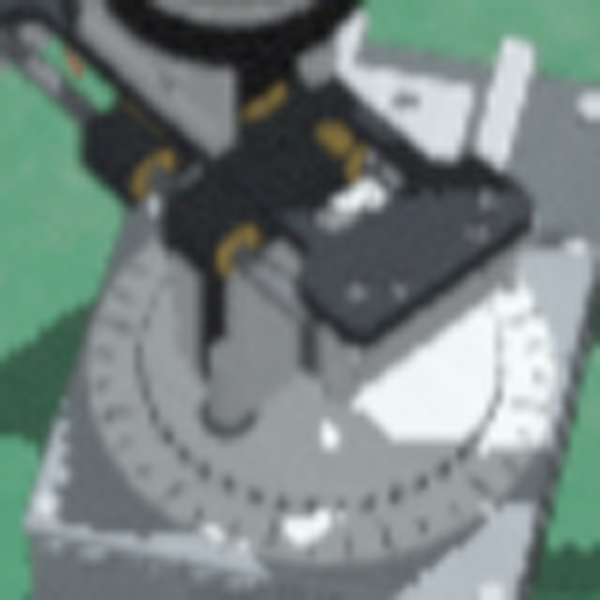

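>>> apply_moves --pt "0 0 0 0 0 0 30" --pt "0 0 0 0 0 0 30" --pt "0 0 0 0 0 0 30" --pt "0 0 0 0 0 0.01 30" --pt "0 0 0 0 0 0.04 30"

```text
time: 11.9
tool_pos: [0.5503, 0.2038, 0.0988]
ee_rot: [3.137, -0.006, -2.235]
wrist_force: [0.3, 0.4, 0.2]
width: 0.0281
finger_force: 0.0
```

>>> apply_moves --pt "0 0 -0.1 0 0 0.04 40" --pt "0 0 -0.24 0 -0.04 0.06 40" --pt "0 0 -0.38 0 -0.085 0.06 40" --pt "0 0 -0.52 0 -0.13 0.06 40" --pt "0 0 -0.66 0 -0.17 0.06 40"

```text
time: 12.4
tool_pos: [0.553, 0.0327, 0.1631]
ee_rot: [-3.141, 0.002, -2.901]
wrist_force: [0.2, 0.5, 0.8]
width: 0.0376
finger_force: 0.0
```

Run:
```python
from h import *
np.set_printoptions(precision=4,suppress=True)
a=snapshot("side");b=snapshot("top");o=get_obs();print(o["tool_pos"],o["ee_rot"])
cv2.imwrite("pics/raw_s.png",a["pixels"][:,:,::-1]);cv2.imwrite("pics/raw_t.png",b["pixels"][:,:,::-1])
cv2.imwrite("pics/7.png",np.hstack([cv2.resize(s["pixels"][y:y+64,x:x+64,::-1],(400,400),interpolation=cv2.INTER_CUBIC) for s,x,y in((a,296,254),(b,236,224))]))
for c,s in(("side",a),("top",b)):
  for q in("dial_axis","pointer_tip","index_mark","dial_post"):print(c,q,[(x["score"],x["pixel"],at(s,x["pixel"],.102 if "post" in q else .07)[:2]) for x in place_of(c,q)[:1]])
```

```text
[0.5531 0.0299 0.1627] [-3.1395  0.0007 -2.9029]
side dial_axis [(0.77, [326.7, 282.2], array([0.5337, 0.1646]))]
side pointer_tip [(0.78, [348.3, 272.7], array([0.4891, 0.1274]))]
side index_mark [(0.43, [344.1, 273.4], array([0.4984, 0.1313]))]
side dial_post [(0.75, [313.5, 285.3], array([0.5572, 0.2029]))]
top dial_axis [(0.91, [267.6, 255.2], array([0.5342, 0.1755]))]
top pointer_tip [(0.79, [284.5, 272.2], array([0.4895, 0.1306]))]
top index_mark []
top dial_post [(0.9, [254.3, 248.6], array([0.5466, 0.207 ]))]
```

View pics/7.png

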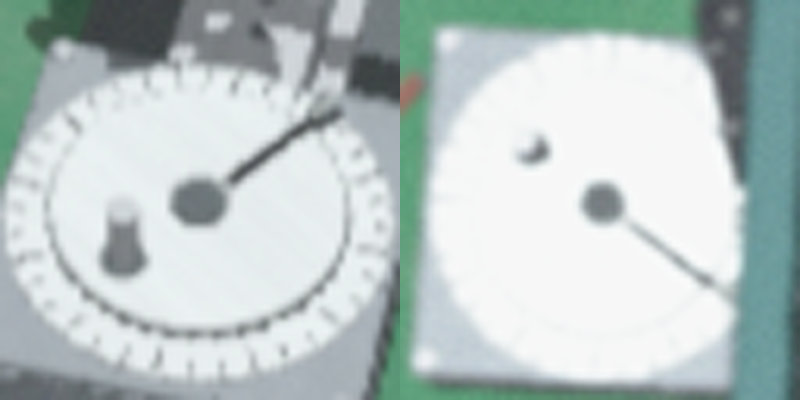

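Run:
```python
from h import *
import pickle
np.set_printoptions(precision=1,suppress=True,linewidth=200)
gy=pickle.load(open("g.pkl","rb"))[2]
S=snapshot("side");T=snapshot("top")
a0=cv2.imread("pics/side0.png",0);a1=cv2.imread("pics/raw_s.png",0);b0=cv2.imread("pics/top0.png",0);b1=cv2.imread("pics/raw_t.png",0)
print("side0 clip");print(a0[264:280,338:358]);print("side1");print(a1[264:280,338:358])
print("top0 clip");print(b0[262:280,280:298])
# pointer angle: dark line pts, by radius, gauge angle of darkest
for nm,s,im,hub in(("side0",S,a0,None),("side1",S,a1,None),("top0",T,b0,None),("top1",T,b1,None)):
    # hub: centroid of dark disc
    c=(327.6,286.2) if "side" in nm else (268.3,256)
    ys,xs=np.mgrid[int(c[1])-7:int(c[1])+8,int(c[0])-7:int(c[0])+8]
    w=np.clip(170-im[ys,xs].astype(float),0,None)*(np.hypot(xs-c[0],ys-c[1])<6);h=np.array([(w*xs).sum(),(w*ys).sum()])/w.sum()
    H=at(s,h,.07)
    out=[]
    for r in np.arange(.022,.057,.002):
        th=np.arange(-.6,3.2,.01)+gy
        px=proj(s,np.c_[H[0]+r*np.cos(th),H[1]+r*np.sin(th),np.full(len(th),.07)]).astype(np.float32)
        v=cv2.remap(im,px[:,0][None],px[:,1][None],cv2.INTER_LINEAR)[0].astype(float)
        lo,hi=(-.4,.4) if nm[-1]=="0" else (2.1,2.9)
        m=(th-gy>lo)&(th-gy<hi);d=np.clip(np.median(v[m])-25-v[m],0,None)
        out.append((d*(th[m]-gy)).sum()/max(d.sum(),1e-9))
    print(nm,h,H,np.round(out,3))
```

```text
side0 clip
[[203 204 203 206 206 204 194 132 126 202 203 203 205 195 134 118 119 118 117 118]
 [206 204 205 206 207 204 182 124 133 197 203 204 203 167 125 119 115 116 119 118]
 [216 202 207 210 207 201 156 121 160 199 203 205 202 143 120 117 119 118 117 118]
 [203 201 218 220 210 188 137 126 191 200 202 205 203 136 118 116 118 117 119 120]
 [175 213 230 230 219 178 167 160 190 182 184 195 187 135 119 118 117 119 119 117]
 [200 226 233 232 217 175 208 205 175 151 170 179 169 150 140 132 124 121 123 120]
 [223 224 231 231 219 206 226 205 162 161 170 159 160 167 162 156 149 149 149 140]
 [231 225 231 223 215 226 226 169 157 157 143 119 131 166 170 168 167 167 165 160]
 [231 230 231 221 208 225 224 149 145 119 105  93 123 167 171 169 168 168 167 167]
 [230 230 230 227 220 227 216 141 108  92 111 138 185 189 173 168 168 167 167 167]
 [233 232 232 231 230 230 219 182 167 139 192 202 196 200 182 171 167 167 168 169]
 [234 233 233 233 233 233 230 219 203 190 225 228 210 217 212 194 172 169 170 170]
 [235 234 234 234 234 234 233 231 220 204 226 230 229 230 230 216 185 171 169 170]
 [233 234 
[... 2625 characters left out ...]
  95 103]
 [247 247 246 245 245 246 245 237 216 205 200 200 199 192 165 119  93 109]
 [246 247 246 244 242 244 239 223 206 198 197 200 198 189 164 118  98 114]
 [244 247 247 244 239 234 224 212 200 198 199 199 199 187 162 114 106 123]
 [242 246 245 240 229 216 210 204 202 201 198 199 195 185 155 115 105 127]]
side0 [327.3 286.2] [0.5 0.2 0.1] [0. 0. 0. 0. 0. 0. 0. 0. 0. 0. 0. 0. 0. 0. 0. 0. 0. 0.]
side1 [327.4 286.1] [0.5 0.2 0.1] [2.5 2.5 2.5 2.5 2.5 2.5 2.5 2.5 2.5 2.5 2.5 2.5 2.5 2.5 2.5 2.5 2.5 2.5]
top0 [268. 256.] [0.5 0.2 0.1] [0. 0. 0. 0. 0. 0. 0. 0. 0. 0. 0. 0. 0. 0. 0. 0. 0. 0.]
top1 [268. 256.] [0.5 0.2 0.1] [2.5 2.5 2.5 2.5 2.5 2.5 2.5 2.5 2.5 2.5 2.5 2.5 2.5 2.5 2.5 2.5 2.5 2.5]
```

Run:
```python
from h import *
import pickle
np.set_printoptions(precision=3,suppress=True,linewidth=200)
gy=pickle.load(open("g.pkl","rb"))[2]
S=snapshot("side");T=snapshot("top")
I={k:cv2.imread("pics/"+f,0) for k,f in dict(side0="side0.png",side1="raw_s.png",top0="top0.png",top1="raw_t.png").items()}
for nm,im in I.items():
    s=S if "side" in nm else T
    H=at(s,(327.35,286.15) if "side" in nm else (268,256),.07)
    out=[];R=np.arange(.026,.055,.002)
    for r in R:
        th=(np.arange(-.3,.3,.01) if nm[-1]=="0" else np.arange(2.2,2.8,.01))
        px=proj(s,np.c_[H[0]+r*np.cos(th+gy),H[1]+r*np.sin(th+gy),np.full(len(th),.07)]).astype(np.float32)
        v=cv2.remap(im,px[:,0][None],px[:,1][None],cv2.INTER_LINEAR)[0].astype(float)
        d=np.clip(np.median(v)-20-v,0,None);out.append((d*th).sum()/max(d.sum(),1e-9))
    out=np.array(out);y=R*np.sin(out-np.median(out));x=R*np.cos(out-np.median(out))
    print(nm,H,np.median(out),"line dir",np.median(out)+np.polyfit(x,y,1)[0],out)
    if nm in("side0","top0"):
        for t in(2.48,2.52,2.56,2.6):
            f=lambda r,w,z:[H[0]+r*np.cos(t+gy)-w*np.sin(t+gy),H[1]+r*np.sin(t+gy)+w*np.cos(t+gy),z]
            print(t,"in-,in+,out-,out+",proj(s,[f(.0585,-.005,.07),f(.0585,.005,.07),f(.0685,-.005,.07),f(.0685,.005,.07)]).round(1).tolist(),"bottom in-",proj(s,f(.0585,-.005,.06)).round(1))
```

```text
side0 [0.53  0.176 0.07 ] 0.0422186495176852 line dir 0.04480421363009702 [0.043 0.043 0.039 0.038 0.039 0.041 0.044 0.044 0.042 0.042 0.042 0.041 0.042 0.043 0.043]
2.48 in-,in+,out-,out+ [[348.0, 274.9], [345.3, 272.3], [351.3, 272.8], [348.5, 270.2]] bottom in- [[347.9 277.6]]
2.52 in-,in+,out-,out+ [[347.4, 274.3], [344.5, 271.7], [350.5, 272.1], [347.6, 269.6]] bottom in- [[347.3 276.9]]
2.56 in-,in+,out-,out+ [[346.8, 273.7], [343.8, 271.2], [349.8, 271.4], [346.8, 268.9]] bottom in- [[346.6 276.3]]
2.6 in-,in+,out-,out+ [[346.1, 273.0], [343.0, 270.7], [349.0, 270.7], [345.9, 268.3]] bottom in- [[346.  275.7]]
side1 [0.53  0.176 0.07 ] 2.543200845665955 line dir 2.5371998901093673 [2.546 2.537 2.544 2.541 2.549 2.543 2.545 2.537 2.536 2.544 2.549 2.547 2.541 2.542 2.533]
top0 [0.532 0.174 0.07 ] 0.04737704918032819 line dir 0.042072199881899745 [0.05  0.049 0.049 0.049 0.048 0.05  0.049 0.047 0.047 0.047 0.046 0.045 0.047 0.047 0.046]
2.48 in-,in+,out-,out+ [[283.6, 271.8], [286.1, 268.9], [286.5, 274.3], [289.0, 271.4]] bottom in- [[283.8 272.2]]
2.52 in-,in+,out-,out+ [[284.2, 271.2], [286.6, 268.2], [287.2, 273.5], [289.6, 270.5]] bottom in- [[284.5 271.6]]
2.56 in-,in+,out-,out+ [[284.8, 270.5], [287.1, 267.4], [287.9, 272.7], [290.2, 269.6]] bottom in- [[285.1 270.9]]
2.6 in-,in+,out-,out+ [[285.4, 269.8], [287.6, 266.6], [288.6, 271.9], [290.7, 268.7]] bottom in- [[285.6 270.2]]
top1 [0.532 0.174 0.07 ] 2.5332727272727205 line dir 2.534524168150437 [2.534 2.538 2.531 2.538 2.529 2.538 2.53  2.534 2.529 2.529 2.528 2.532 2.533 2.536 2.539]
```

>>> apply_moves --pt "0 0 0.14 0 0.04 0 35" --pt "0 0 0.28 0 0.085 0 30" --pt "0 0 0.42 0 0.13 0 30" --pt "0 0 0.56 0 0.17 0 30" --pt "0 0 0.66 0 0.17 -0.02 30"

```text
time: 13.6
tool_pos: [0.554, 0.2099, 0.1446]
ee_rot: [-3.139, 0.007, -2.224]
wrist_force: [-0.0, -0.6, 0.7]
width: 0.028
finger_force: 0.0
```

>>> apply_moves --pt "0 0 0 -0.002 -0.002 -0.04 30" --pt "0 0 0 -0.002 -0.002 -0.07 30" --pt "0 0 0 -0.002 -0.002 -0.08 30" --pt "0 0 0 -0.002 -0.002 -0.08 5" --pt "0 0 0 -0.002 -0.002 -0.08 5"

```text
time: 14.1
tool_pos: [0.5519, 0.2025, 0.0634]
ee_rot: [-3.14, 0.002, -2.236]
wrist_force: [0.1, 0.1, 0.3]
width: 0.0157
finger_force: 0.0
```

>>> apply_moves --pt "0 0 0 0 0 0 5" --pt "0 0 0 0 0 0 5" --pt "0 0 0.01 0.001 0.002 0 5" --pt "0 0 0.03 0.001 0.003 0 5" --pt "0 0 0.03 0.001 0.003 0 5"

```text
time: 14.6
tool_pos: [0.5516, 0.203, 0.0636]
ee_rot: [-3.139, -0.004, -2.206]
wrist_force: [-5.2, -4.8, 6.6]
width: 0.011
finger_force: 30.0
```

>>> apply_moves --pt "0 0 0 -0.0006 0.0005 0 5" --pt "0 0 0 -0.0012 0.001 0 5" --pt "0 0 0 -0.0012 0.001 0 5" --pt "0 0 0 -0.0012 0.001 0 5" --pt "0 0 0 -0.0012 0.001 0 5"

```text
time: 15.1
tool_pos: [0.5517, 0.203, 0.0637]
ee_rot: [-3.136, -0.003, -2.207]
wrist_force: [-2.5, -7.0, 4.7]
width: 0.011
finger_force: 30.0
```

>>> apply_moves --pt "0 0 0 0 0 0 30" --pt "0 0 0 0 0 0 30" --pt "0 0 0 0 0 0 30" --pt "0 0 0 0 0 0.01 30" --pt "0 0 0 0 0 0.04 30"

```text
time: 15.6
tool_pos: [0.5481, 0.2058, 0.0987]
ee_rot: [3.137, -0.006, -2.205]
wrist_force: [0.1, 0.3, -0.0]
width: 0.0278
finger_force: 0.0
```

>>> apply_moves --pt "0 0 -0.1 0 0 0.04 40" --pt "0 0 -0.24 0 -0.04 0.06 40" --pt "0 0 -0.38 0 -0.085 0.06 40" --pt "0 0 -0.52 0 -0.13 0.06 40" --pt "0 0 -0.66 0 -0.17 0.06 40"

```text
time: 16.1
tool_pos: [0.5509, 0.0347, 0.163]
ee_rot: [-3.141, 0.002, -2.871]
wrist_force: [0.3, -0.2, 0.1]
width: 0.0376
finger_force: 0.0
```

Run:
```python
from h import *
import pickle
np.set_printoptions(precision=3,suppress=True,linewidth=200)
gy=pickle.load(open("g.pkl","rb"))[2]
S=snapshot("side");T=snapshot("top");save(S,"raw_s2.png")
for s,im,h in((S,S["pixels"],(327.35,286.15)),(T,T["pixels"],(268,256))):
    im=cv2.cvtColor(im,cv2.COLOR_RGB2GRAY);H=at(s,h,.07);out=[]
    for r in np.arange(.026,.055,.002):
        th=np.arange(2.2,2.85,.01)
        px=proj(s,np.c_[H[0]+r*np.cos(th+gy),H[1]+r*np.sin(th+gy),np.full(len(th),.07)]).astype(np.float32)
        v=cv2.remap(im,px[:,0][None],px[:,1][None],cv2.INTER_LINEAR)[0].astype(float)
        d=np.clip(np.median(v)-20-v,0,None);out.append((d*th).sum()/max(d.sum(),1e-9))
    print(np.median(out))
im=cv2.cvtColor(S["pixels"],cv2.COLOR_RGB2GRAY);print(im[266:278,338:354])
o=get_obs();print(o["tool_pos"],o["ee_rot"],o["joint_positions"],o["time"])
```

```text
2.5348629531388083
2.524012944983812
[[198 166 155 144 155 198 160 124 158 202 206 206 188 122  74  68]
 [205 196 206 205 191 190 142 129 193 207 207 208 206 125  71  68]
 [183 218 233 234 222 183 172 166 195 188 189 199 192 119  81  76]
 [215 232 237 237 223 179 215 210 180 156 176 185 172 148 131 122]
 [234 224 225 235 224 211 230 208 167 165 175 165 166 171 166 159]
 [236 223 225 233 227 232 230 176 165 162 149 124 136 171 175 173]
 [237 234 235 234 219 217 204 141 149 124 109  95 130 174 175 175]
 [238 237 236 232 219 181 141  92  92  89 115 142 191 193 178 174]
 [238 237 235 218 192 122  82  99  99 133 196 206 201 203 186 177]
 [238 233 212 171 111  90 140 190 177 190 230 233 216 223 216 199]
 [232 210 154  97 109 170 205 227 218 209 231 236 233 235 234 222]
 [195 149  92 122 196 220 232 234 232 220 221 232 235 235 231 211]]
[0.551 0.032 0.163] [-3.139  0.001 -2.873] [-0.044  0.094  1.398 -0.002  1.647 -1.883] 16.2
```

>>> apply_moves --pt "0 0 0.14 0 0.04 0 35" --pt "0 0 0.28 0 0.085 0 30" --pt "0 0 0.42 0 0.13 0 30" --pt "0 0 0.56 0 0.17 0 30" --pt "0 0 0.66 0 0.17 -0.02 30"

```text
time: 16.7
tool_pos: [0.5518, 0.213, 0.1453]
ee_rot: [-3.139, 0.008, -2.192]
wrist_force: [0.6, -0.4, 0.0]
width: 0.0283
finger_force: 0.0
```

>>> apply_moves --pt "0 0 0 0.001 -0.001 -0.04 30" --pt "0 0 0 0.001 -0.001 -0.07 30" --pt "0 0 0 0.001 -0.001 -0.08 30" --pt "0 0 0 0.001 -0.001 -0.08 5" --pt "0 0 0 0.001 -0.001 -0.08 5"

```text
time: 17.2
tool_pos: [0.5527, 0.2059, 0.0636]
ee_rot: [-3.14, 0.002, -2.205]
wrist_force: [-0.2, -0.1, 0.5]
width: 0.0157
finger_force: 0.0
```

>>> apply_moves --pt "0 0 0 0 0 0 5" --pt "0 0 0 0 0 0 5" --pt "0 0 0 -0.001 0.001 0 5" --pt "0 0 0 -0.0023 0.002 0 5" --pt "0 0 0 -0.0023 0.002 0 5"

```text
time: 17.7
tool_pos: [0.5527, 0.2062, 0.0641]
ee_rot: [-3.134, 0.004, -2.206]
wrist_force: [5.8, -3.3, 1.9]
width: 0.0112
finger_force: 30.0
```

>>> apply_moves --pt "0 0 0 0 0 0 30" --pt "0 0 0 0 0 0 30" --pt "0 0 0 0 0 0 30" --pt "0 0 0 0 0 0.01 30" --pt "0 0 0 0 0 0.04 30"

```text
time: 18.2
tool_pos: [0.5463, 0.2068, 0.0985]
ee_rot: [3.136, -0.007, -2.205]
wrist_force: [0.8, -0.3, 0.1]
width: 0.0283
finger_force: 0.0
```

>>> apply_moves --pt "0 0 -0.1 0 0 0.04 40" --pt "0 0 -0.24 0 -0.04 0.08 60" --pt "0 0 -0.38 0 -0.085 0.08 60" --pt "0 0 -0.52 0 -0.13 0.08 60" --pt "0 0 -0.66 0 -0.17 0.08 60"

```text
time: 18.7
tool_pos: [0.5492, 0.0357, 0.1832]
ee_rot: [-3.141, 0.002, -2.871]
wrist_force: [0.9, 0.5, 0.7]
width: 0.0562
finger_force: 0.0
```

```bash
cat > drv.py <<'E'
from h import *
def drv(s,z=.0135):
    hsv=cv2.cvtColor(s["pixels"],cv2.COLOR_RGB2HSV);m=cv2.inRange(hsv,(8,150,130),(20,255,255))
    n,l,st,c=cv2.connectedComponentsWithStats(m)
    out=[]
    for i in range(1,n):
        if st[i,4]<60: continue
        pts=np.argwhere(l==i)[:,::-1].astype(float);w=np.array([at(s,q,z)[:2] for q in pts])
        u=np.linalg.svd(w-w.mean(0),full_matrices=False)[2][0];u*=np.sign(u[1]);t=(w-w.mean(0))@u
        out.append((w.mean(0),"len",np.ptp(t),"wid",np.ptp((w-w.mean(0))@[-u[1],u[0]]),"yaw",np.arctan2(u[1],u[0])))
    return out
E
python3 - <<'E'
from drv import *
import pickle
np.set_printoptions(precision=4,suppress=True,linewidth=200)
gy=pickle.load(open("g.pkl","rb"))[2]
S=snapshot("side");T=snapshot("top")
for s,im,h in((S,S["pixels"],(327.35,286.15)),(T,T["pixels"],(268,256))):
    im=cv2.cvtColor(im,cv2.COLOR_RGB2GRAY);H=at(s,h,.07);out=[]
    for r in np.arange(.026,.055,.002):
        th=np.arange(2.2,2.85,.01)
        px=proj(s,np.c_[H[0]+r*np.cos(th+gy),H[1]+r*np.sin(th+gy),np.full(len(th),.07)]).astype(np.float32)
        v=cv2.remap(im,px[:,0][None],px[:,1][None],cv2.INTER_LINEAR)[0].astype(float)
        d=np.clip(np.median(v)-20-v,0,None);out.append((d*th).sum()/max(d.sum(),1e-9))
    print(np.median(out))
    for x in drv(s): print(x)
o=get_obs();print(o["tool_pos"],o["ee_rot"],o["joint_positions"],o["time"])
E
```

```text
2.5626899696048557
(array([ 0.5296, -0.3362]), 'len', np.float64(0.09816895124397587), 'wid', np.float64(0.02395417377651049), 'yaw', np.float64(1.8340892048502353))
(array([0.8054, 0.5515]), 'len', np.float64(0.23153494989372553), 'wid', np.float64(0.1420197520863195), 'yaw', np.float64(1.4219622966282097))
2.5533544303797395
(array([0.8647, 0.4519]), 'len', np.float64(0.08053196046807987), 'wid', np.float64(0.01736638315687927), 'yaw', np.float64(0.015538766471428678))
(array([0.7883, 0.543 ]), 'len', np.float64(0.19128108882006892), 'wid', np.float64(0.06778718258114298), 'yaw', np.float64(1.5698250561794576))
(array([ 0.5307, -0.3378]), 'len', np.float64(0.08676230750175776), 'wid', np.float64(0.02207553937739308), 'yaw', np.float64(1.861324460458888))
[0.5491 0.033  0.1825] [-3.1399 -0.     -2.8729] [-0.0419  0.0869  1.3674 -0.0017  1.6868 -1.8815] 18.8
```

>>> apply_moves --pt "0 0 -0.104 -0.001 -0.025 0 50" --pt "0 0 -0.208 -0.002 -0.05 0 50" --pt "0 0 -0.312 -0.004 -0.075 0 50" --pt "0 0 -0.416 -0.005 -0.1 0 50" --pt "0 0 -0.52 -0.006 -0.123 0 50"

```text
time: 19.3
tool_pos: [0.5433, -0.0856, 0.1822]
ee_rot: [3.141, -0.0, 2.896]
wrist_force: [-0.0, 0.0, -0.7]
width: 0.0476
finger_force: 0.0
```

>>> apply_moves --pt "0 0 -0.104 -0.001 -0.025 0 50" --pt "0 0 -0.208 -0.002 -0.05 0 50" --pt "0 0 -0.312 -0.004 -0.075 0 50" --pt "0 0 -0.416 -0.005 -0.1 0 50" --pt "0 0 -0.52 -0.006 -0.123 0 50"

```text
time: 19.8
tool_pos: [0.5375, -0.2086, 0.1821]
ee_rot: [3.141, -0.0, 2.376]
wrist_force: [-0.2, 0.1, 0.2]
width: 0.0472
finger_force: 0.0
```

>>> apply_moves --pt "0 0 -0.104 -0.001 -0.025 0 50" --pt "0 0 -0.208 -0.002 -0.05 0 50" --pt "0 0 -0.312 -0.004 -0.075 -0.02 50" --pt "0 0 -0.416 -0.005 -0.1 -0.05 50" --pt "0 0 -0.52 -0.007 -0.123 -0.08 50"

```text
time: 20.3
tool_pos: [0.5313, -0.332, 0.1018]
ee_rot: [3.14, 0.001, 1.856]
wrist_force: [0.4, -0.4, -0.7]
width: 0.0471
finger_force: 0.0
```

>>> apply_moves --pt "0 0 0 0 0 -0.03 50" --pt "0 0 0 0 0 -0.05 50" --pt "0 0 0 0 0 -0.07 50" --pt "0 0 0 0 0 -0.08 50" --pt "0 0 0 0 0 -0.08 50"

```text
time: 20.8
tool_pos: [0.5297, -0.3302, 0.0199]
ee_rot: [-3.14, -0.003, 1.859]
wrist_force: [0.0, -0.3, 0.2]
width: 0.047
finger_force: 0.0
```

Run:
```python
from drv import *
np.set_printoptions(precision=4,suppress=True,linewidth=200)
S=snapshot("side");o=get_obs();print(o["tool_pos"],o["ee_rot"],o["wrist_force"],o["width"],o["time"])
for x in drv(S): print(x)
A=cv2.resize(S["pixels"][130:210,330:410,::-1],(600,600),interpolation=cv2.INTER_CUBIC)
for q in(o["tool_pos"],o["tool_pos"]+[0,0,.025]):cv2.circle(A,tuple(int(v) for v in (proj(S,q)[0]-[330,130])*7.5),4,(0,0,255),1)
cv2.imwrite("pics/8.png",A)
```

```text
[ 0.5305 -0.3309  0.0215] [-3.1413 -0.001   1.8589] [1.3366 0.1329 0.4071] 0.04714224490307344 20.85
(array([ 0.5285, -0.3349]), 'len', np.float64(0.0935507179914328), 'wid', np.float64(0.022621680510746582), 'yaw', np.float64(1.8378257033266894))
(array([0.8055, 0.5517]), 'len', np.float64(0.23141141851902192), 'wid', np.float64(0.14206487386878203), 'yaw', np.float64(1.4242260028825426))
```

View pics/8.png

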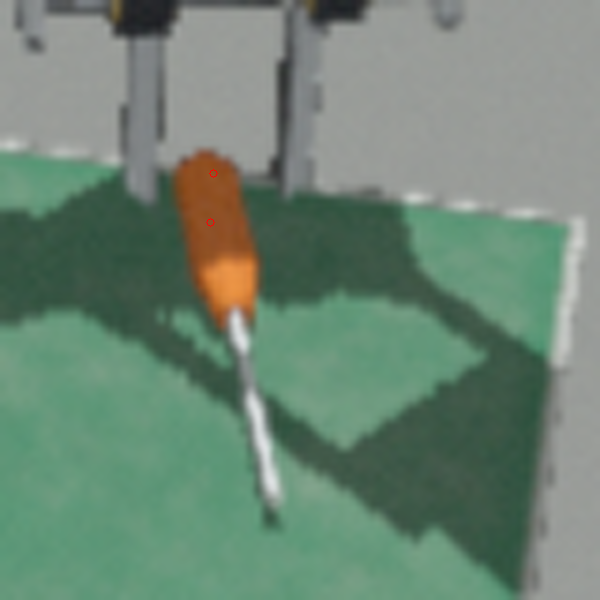

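>>> apply_moves --pt "0 0 0 0 0 -0.005 50" --pt "0 0 0 0 0 -0.01 50" --pt "0 0 0 0 0 -0.014 50" --pt "0 0 0 0 0 -0.017 45" --pt "0 0 0 0 0 -0.017 45"

```text
time: 21.35
tool_pos: [0.5299, -0.3315, 0.0041]
ee_rot: [-3.141, -0.001, 1.858]
wrist_force: [-0.2, -0.0, 0.1]
width: 0.0424
finger_force: 0.0
```

>>> apply_moves --pt "0 0 0 0 0 -0.002 45" --pt "0 0 0 0 0 -0.004 45" --pt "0 0 0 0 0 -0.006 45" --pt "0 0 0 0 0 -0.008 45" --pt "0 0 0 0 0 -0.008 45"

```text
time: 21.85
tool_pos: [0.5301, -0.3316, -0.0037]
ee_rot: [-3.141, -0.001, 1.858]
wrist_force: [0.6, 0.2, -0.6]
width: 0.0424
finger_force: 0.0
```

>>> apply_moves --pt "0 0 0 0 0 -0.002 45" --pt "0 0 0 0 0 -0.004 45" --pt "0 0 0 0 0 -0.006 45" --pt "0 0 0 0 0 -0.007 45" --pt "0 0 0 0 0 -0.007 45"

```text
time: 22.35
tool_pos: [0.5301, -0.3316, -0.0106]
ee_rot: [-3.141, -0.0, 1.858]
wrist_force: [0.5, 0.6, 0.4]
width: 0.0421
finger_force: 0.0
```

>>> apply_moves --pt "0 0 0 0 0 -0.001 45" --pt "0 0 0 0 0 -0.002 45" --pt "0 0 0 0 0 -0.003 45" --pt "0 0 0 0 0 -0.004 45" --pt "0 0 0 0 0 -0.005 45"

```text
time: 22.85
tool_pos: [0.5303, -0.3317, -0.0154]
ee_rot: [3.142, -0.0, 1.858]
wrist_force: [-0.5, -0.0, -0.5]
width: 0.0422
finger_force: 0.0
```

>>> apply_moves --pt "0 0 0 0 0 -0.001 45" --pt "0 0 0 0 0 -0.002 45" --pt "0 0 0 0 0 -0.003 45" --pt "0 0 0 0 0 -0.004 45" --pt "0 0 0 0 0 -0.004 45"

```text
time: 23.35
tool_pos: [0.5302, -0.3317, -0.0195]
ee_rot: [-3.141, -0.0, 1.858]
wrist_force: [-0.1, -0.2, -0.3]
width: 0.0422
finger_force: 0.0
```

>>> apply_moves --pt "0 0 0 0 0 0 35" --pt "0 0 0 0 0 0 25" --pt "0 0 0 0 0 0 20" --pt "0 0 0 0 0 0 20" --pt "0 0 0 0 0 0 20"

```text
time: 23.85
tool_pos: [0.5303, -0.3318, -0.0192]
ee_rot: [3.141, 0.0, 1.858]
wrist_force: [0.7, 0.4, 0.6]
width: 0.0263
finger_force: 30.0
```

>>> apply_moves --pt "0 0 0 0 0 0.005 20" --pt "0 0 0 0 0 0.02 20" --pt "0 0 0 0 0 0.04 20" --pt "0 0 0 0 0 0.055 20" --pt "0 0 0 0 0 0.06 20"

```text
time: 24.35
tool_pos: [0.5319, -0.3328, 0.0443]
ee_rot: [3.138, 0.004, 1.858]
wrist_force: [1.4, 0.5, -1.4]
width: 0.0255
finger_force: 30.0
```

>>> apply_moves --pt "0 0 -0.05 -0.002 0.03 0 20" --pt "0 0 -0.12 -0.005 0.075 0 20" --pt "0 0 -0.2 -0.008 0.12 0 20" --pt "0 0 -0.28 -0.011 0.165 0 20" --pt "0 0 -0.327 -0.013 0.2 0 20"

```text
time: 24.85
tool_pos: [0.5166, -0.1293, 0.0407]
ee_rot: [-3.141, -0.001, 1.529]
wrist_force: [-0.1, 0.0, -0.3]
width: 0.0263
finger_force: 30.0
```

Run:
```python
from drv import *
np.set_printoptions(precision=4,suppress=True,linewidth=200)
S=snapshot("side");o=get_obs();p=o["tool_pos"];print(p,o["ee_rot"],o["wrist_force"],o["width"],o["time"])
z=p[2]+.0327
for x in drv(S,z): print(x)
u=np.array([np.cos(1.531),np.sin(1.531),0])
g=np.array([p[0],p[1],z])
im=cv2.cvtColor(S["pixels"],cv2.COLOR_RGB2GRAY)
# profile along the expected shaft: max-min across
for d in np.arange(.03,.18,.005):
    c=g+u*d;px=proj(S,[c+np.array([w,0,0]) for w in np.arange(-.014,.015,.002)]).astype(np.float32)
    v=cv2.remap(im,px[:,0][None],px[:,1][None],cv2.INTER_LINEAR)[0];print(round(d,3),v)
r=place_of("side","driver_mid")[:1];print([at(S,x["pixel"],z) for x in r])
m=masks_of("side","screwdriver")[:1]
for x in m:
    P=np.argwhere(x["mask"])[:,::-1].astype(float);w=np.array([at(S,q,z)[:2] for q in P]);t=(w-g[:2])@u[:2];n=(w-g[:2])@[-u[1],u[0]]
    print(x["score"],t.min(),t.max(),"tip lateral",n[t>t.max()-.01].mean(),"near",n[t<t.min()+.03].mean())
```

```text
[ 0.5161 -0.1242  0.0406] [-3.1403 -0.0056  1.5316] [-1.539   3.4805 -1.1896] 0.02609218608980032 24.9
(array([ 0.5184, -0.1314]), 'len', np.float64(0.09370309889743288), 'wid', np.float64(0.02067994080762905), 'yaw', np.float64(1.5759270802810217))
(array([0.7846, 0.5742]), 'len', np.float64(0.21943143665245224), 'wid', np.float64(0.13464707246537225), 'yaw', np.float64(1.4229779374452034))
0.03 [ 74  76  78  82  87  91  96 100  98  97  95  91  82  77  74]
0.035 [ 74  77  78  81  87  92  95 103 109 108  99  91  84  76  73]
0.04 [ 74  74  72  74  81  94 108 144 160 146 106  90  80  74  71]
0.045 [ 73  74  74  73  77  90 123 174 211 161 111  80  75  74  73]
0.05 [ 71  71  73  74  76  81 127 183 207 170 107  82  75  74  73]
0.055 [ 69  71  72  74  75  89 130 196 208 169 108  77  75  74  72]
0.06 [ 72  73  74  75  76  84 121 174 211 165 109  78  73  72  71]
0.065 [ 72  73  73  73  74  84 120 180 201 170 104  78  71  72  72]
0.07 [ 71  72  72  71  73  86 121 178 208 160 103  70  70  69  69]
0.075 [ 72  72  71  71  73  80 124 177 206 167 104  77  71  70  70]
0.08 [ 73  73  72  74  74  85 
[... 764 characters left out ...]
8 127 128 129]
0.14 [132 131 128 113  94  97 145 174 183 170 132 128 127 127 126]
0.145 [131 130 129 120 102 108 135 141 143 135 129 128 128 126 126]
0.15 [131 131 127 115  86 103 119 126 129 131 131 130 129 128 128]
0.155 [133 133 125  99  80  80  99 122 128 129 129 129 128 128 128]
0.16 [133 132 126 111  81  82 102 123 126 127 127 127 127 126 128]
0.165 [132 132 127 107  85  87 118 128 130 131 130 130 129 129 131]
0.17 [130 131 128 115  93  94 114 129 130 129 127 128 129 131 135]
0.175 [130 126 122 113  92  86 110 122 123 123 123 123 125 127 130]
[array([ 0.5072, -0.0713,  0.0733])]
0.58 -0.05546130874523116 0.09176144356055027 tip lateral -0.0013704148094922243 near -0.0045173721687118045
```

>>> apply_moves --pt "0 0 0 0 0 -0.015 20" --pt "0 0 0 0 0 -0.03 20" --pt "0 0 0 0 0 -0.041 20" --pt "0 0 0 0 0.006 -0.041 20" --pt "0 0 0 0.0005 0.015 -0.041 20"

```text
time: 25.5
tool_pos: [0.5178, -0.1171, -0.0003]
ee_rot: [-3.141, -0.0, 1.529]
wrist_force: [0.7, 0.6, 0.0]
width: 0.0263
finger_force: 30.0
```

>>> apply_moves --pt "0 0 0 0 0.003 0 20" --pt "0 0 0 0 0.006 0 20" --pt "0 0 0 0 0.008 0 20" --pt "0 0 0 0 0.01 0 20" --pt "0 0 0 0.0005 0.012 0 20"

```text
time: 26.0
tool_pos: [0.5184, -0.1046, -0.0001]
ee_rot: [3.141, 0.0, 1.531]
wrist_force: [-0.2, 0.9, -0.8]
width: 0.0261
finger_force: 30.0
```

>>> apply_moves --pt "0 0 0 0 0.002 0 20" --pt "0 0 0 0 0.004 0 20" --pt "0 0 0 0 0.006 0 20" --pt "0 0 0 0 0.008 0 20" --pt "0 0 0 0.0004 0.01 0 20"

```text
time: 26.5
tool_pos: [0.5187, -0.0952, -0.0002]
ee_rot: [3.141, 0.001, 1.531]
wrist_force: [-0.9, -4.6, -0.8]
width: 0.0265
finger_force: 30.0
```

>>> apply_moves --pt "0 0 0 0 0.002 0 20" --pt "0 0 0 0 0.004 0 20" --pt "0 0 0 0 0.006 0 20" --pt "0 0 0 0 0.008 0 20" --pt "0 0 0 0.0004 0.01 0 20"

```text
time: 27.0
tool_pos: [0.519, -0.0845, -0.0003]
ee_rot: [-3.141, 0.0, 1.531]
wrist_force: [-1.1, -2.8, -0.6]
width: 0.0262
finger_force: 30.0
```

>>> apply_moves --pt "0 0 0 0 0.001 0 20" --pt "0 0 0 0 0.002 0 20" --pt "0 0 0 0 0.003 0 20" --pt "0 0 0 0 0.004 0 20" --pt "0 0 0 0.0002 0.005 0 20"

```text
time: 27.5
tool_pos: [0.5192, -0.0797, -0.0003]
ee_rot: [-3.142, 0.0, 1.531]
wrist_force: [-0.8, -4.9, 0.1]
width: 0.0259
finger_force: 30.0
```

Run:
```python
from drv import *
np.set_printoptions(precision=4,suppress=True,linewidth=200)
S=snapshot("side");o=get_obs();p=o["tool_pos"];print(p,o["wrist_force"],o["time"])
print([(round(x["score"],2),at(S,x["pixel"],.012)) for x in place_of("side","fence")[:2]])
im=cv2.cvtColor(S["pixels"],cv2.COLOR_RGB2GRAY)
y=np.arange(.0,.11,.004)
for dx in(-.012,0,.012):
    px=proj(S,np.c_[.524+dx+.04*(y-.04),y,np.full(len(y),.046)]).astype(np.float32);print(dx,cv2.remap(im,px[:,0][None],px[:,1][None],cv2.INTER_LINEAR)[0])
```

```text
[ 0.5193 -0.0795 -0.0003] [-0.442  -4.9657 -1.6859] 27.55
[(0.64, array([0.5288, 0.0759, 0.012 ])), (0.49, array([0.6217, 0.3205, 0.012 ]))]
-0.012 [ 73  87 120 132 130 131 129 128 121 120 118 119 119 119 118 119 152 196 206 206 205 206 206 208 214 224 230 231]
0 [198 201 215 206 202 209 206 205 216 204 196 207 207 199 207 203 196 197 163 137 179 204 188 194 218 220 223 234]
0.012 [ 74 105 125 128 129 129 128 124 120 120 119 119 118 118 118 123 170 204 203 204 204 202 207 217 222 226 233 234]
```

>>> apply_moves --pt "0 0 0 0 0.001 0 20" --pt "0 0 0 0 0.002 0 20" --pt "0 0 0 0 0.003 0 20" --pt "0 0 0 0 0.004 0 20" --pt "0 0 0 0.0002 0.005 0 20"

```text
time: 28.1
tool_pos: [0.5195, -0.0746, -0.0003]
ee_rot: [-3.142, 0.0, 1.531]
wrist_force: [-0.1, -3.9, -0.9]
width: 0.0264
finger_force: 30.0
```

>>> apply_moves --pt "0 0 0 0 0.001 0 20" --pt "0 0 0 0 0.002 0 20" --pt "0 0 0 0 0.003 0 20" --pt "0 0 0 0 0.0035 0 20" --pt "0 0 0 0.0002 0.004 0 20"

```text
time: 28.6
tool_pos: [0.5196, -0.0708, -0.0003]
ee_rot: [-3.142, 0.0, 1.531]
wrist_force: [0.1, -5.6, -0.7]
width: 0.0262
finger_force: 30.0
```

>>> apply_moves --pt "0 0 0 0 0.001 0 20" --pt "0 0 0 0 0.002 0 20" --pt "0 0 0 0 0.003 0 20" --pt "0 0 0 0 0.0035 0 20" --pt "0 0 0 0.0002 0.004 0 20"

```text
time: 29.1
tool_pos: [0.5198, -0.0672, -0.0003]
ee_rot: [-3.141, 0.001, 1.531]
wrist_force: [-0.8, -7.1, -1.1]
width: 0.0261
finger_force: 30.0
```

>>> apply_moves --pt "0 0 0 0 0.001 0 20" --pt "0 0 0 0 0.002 0 20" --pt "0 0 0 0 0.003 0 20" --pt "0 0 0 0 0.0035 0 20" --pt "0 0 0 0.0001 0.004 0 20"

```text
time: 29.6
tool_pos: [0.52, -0.0669, 0.0001]
ee_rot: [3.141, 0.008, 1.531]
wrist_force: [-1.3, -14.1, -1.7]
width: 0.0261
finger_force: 30.0
```

>>> apply_moves --pt "0 0 0 0 -0.004 0 20" --pt "0 0 0 0 -0.01 0 20" --pt "0 0 0 -0.0005 -0.02 0 20" --pt "0 0 0 -0.001 -0.03 0 20" --pt "0 0 0 -0.002 -0.045 0 20"

```text
time: 30.1
tool_pos: [0.5179, -0.1078, -0.0004]
ee_rot: [-3.142, -0.001, 1.532]
wrist_force: [0.5, 0.2, -1.2]
width: 0.0258
finger_force: 30.0
```

Run:
```python
from drv import *
np.set_printoptions(precision=4,suppress=True,linewidth=200)
S=snapshot("side");o=get_obs();p=o["tool_pos"];print(p,o["wrist_force"],o["time"])
im=cv2.cvtColor(S["pixels"],cv2.COLOR_RGB2GRAY)
y=np.arange(.05,.11,.003)
for dx in(-.012,-.006,.012):
    px=proj(S,np.c_[.524+dx+.04*(y-.04),y,np.full(len(y),.046)]).astype(np.float32);print(dx,cv2.remap(im,px[:,0][None],px[:,1][None],cv2.INTER_LINEAR)[0])
u=np.array([np.cos(1.531),np.sin(1.531),0]);g=p+[0,0,.0327]
for d in np.arange(.125,.156,.003):
    px=proj(S,[g+u*d+np.array([w,0,0]) for w in np.arange(-.008,.009,.002)]).astype(np.float32);print(round(d,3),cv2.remap(im,px[:,0][None],px[:,1][None],cv2.INTER_LINEAR)[0])
```

```text
[ 0.5179 -0.1107 -0.0003] [ 0.5411 -1.878  -1.0304] 30.15
-0.012 [118 119 119 118 118 118 118 120 129 154 189 205 205 205 208 214 220 227 230 230]
-0.006 [105 106  97  86  79  89 109 119 127 176 203 205 200 195 210 222 230 231 232 234]
0.012 [118 118 118 116 118 117 117 117 131 171 196 203 204 208 216 223 222 227 233 234]
0.125 [127 126 124 159 196 198 152 129 126]
0.128 [124 122 127 150 201 190 154 126 122]
0.131 [120 117 123 152 213 200 156 126 119]
0.134 [119 115 118 159 204 207 151 127 119]
0.137 [118 116 113 155 196 198 150 124 120]
0.14 [118 117 123 151 200 192 155 121 119]
0.143 [118 117 124 152 205 193 154 124 117]
0.146 [118 116 115 148 185 184 146 126 119]
0.149 [117 114 106 136 156 158 140 123 119]
0.152 [118 114 107 107 120 128 127 120 118]
0.155 [117 114  98  79  84 114 120 118 119]
```

>>> apply_moves --pt "0 0 0.05 0.002 -0.03 0.01 20" --pt "0 0 0.12 0.004 -0.075 0.02 20" --pt "0 0 0.2 0.007 -0.12 0.02 20" --pt "0 0 0.28 0.01 -0.165 0.02 20" --pt "0 0 0.327 0.012 -0.205 0.02 20"

```text
time: 30.65
tool_pos: [0.5298, -0.3153, 0.0198]
ee_rot: [3.141, 0.0, 1.859]
wrist_force: [1.1, -0.4, -0.8]
width: 0.0263
finger_force: 30.0
```

>>> apply_moves --pt "0 0 0 0 -0.015 0 20" --pt "0 0 0 0 -0.019 -0.01 20" --pt "0 0 0 0 -0.019 -0.02 20" --pt "0 0 0 0 -0.019 -0.028 20" --pt "0 0 0 0 -0.019 -0.032 20"

```text
time: 31.15
tool_pos: [0.5292, -0.3292, -0.0144]
ee_rot: [-3.14, -0.003, 1.86]
wrist_force: [0.3, 0.3, -1.7]
width: 0.0262
finger_force: 30.0
```

>>> apply_moves --pt "0 0 0 0 0 -0.002 20" --pt "0 0 0 0 0 -0.004 20" --pt "0 0 0 0 0 -0.006 20" --pt "0 0 0 0 0 -0.007 20" --pt "0 0 0 0 0 -0.007 20"

```text
time: 31.65
tool_pos: [0.5301, -0.3318, -0.0191]
ee_rot: [3.141, 0.0, 1.858]
wrist_force: [1.4, -0.1, 0.1]
width: 0.0265
finger_force: 30.0
```

Release gently, then rise.

>>> apply_moves --pt "0 0 0 0 0 0 30" --pt "0 0 0 0 0 0 35" --pt "0 0 0 0 0 0 42" --pt "0 0 0 0 0 0 50" --pt "0 0 0 0 0 0 55"

```text
time: 32.15
tool_pos: [0.5301, -0.3318, -0.0192]
ee_rot: [3.141, 0.0, 1.858]
wrist_force: [-0.2, -0.5, -0.4]
width: 0.0501
finger_force: 0.0
```

>>> apply_moves --pt "0 0 0 0 0 0 55" --pt "0 0 0 0 0 0.01 55" --pt "0 0 0 0 0 0.04 55" --pt "0 0 0 0 0 0.08 55" --pt "0 0 0 0 0 0.12 55"

```text
time: 32.65
tool_pos: [0.5297, -0.3314, 0.1022]
ee_rot: [-3.141, -0.001, 1.858]
wrist_force: [0.1, -0.5, -0.1]
width: 0.0516
finger_force: 0.0
```

>>> apply_moves --pt "0 0 0 -0.02 0 0.03 55" --pt "0 0 0 -0.06 0 0.06 55" --pt "0 0 0 -0.1 0 0.06 55" --pt "0 0 0 -0.14 0 0.06 55" --pt "0 0 0 -0.16 0 0.06 55"

```text
time: 33.15
tool_pos: [0.3678, -0.3318, 0.1624]
ee_rot: [3.141, 0.002, 1.856]
wrist_force: [-0.7, 0.0, -1.0]
width: 0.0516
finger_force: 0.0
```

Run:
```python
from drv import *
import pickle
np.set_printoptions(precision=4,suppress=True,linewidth=200)
gy=pickle.load(open("g.pkl","rb"))[2]
S=snapshot("side");T=snapshot("top")
for c,s,h in(("side",S,(327.35,286.15)),("top",T,(268,256))):
    im=cv2.cvtColor(s["pixels"],cv2.COLOR_RGB2GRAY);H=at(s,h,.07);out=[]
    for r in np.arange(.026,.055,.002):
        th=np.arange(2.2,2.85,.01)
        px=proj(s,np.c_[H[0]+r*np.cos(th+gy),H[1]+r*np.sin(th+gy),np.full(len(th),.07)]).astype(np.float32)
        v=cv2.remap(im,px[:,0][None],px[:,1][None],cv2.INTER_LINEAR)[0].astype(float)
        d=np.clip(np.median(v)-20-v,0,None);out.append((d*th).sum()/max(d.sum(),1e-9))
    print(c,"dial",np.median(out));print(drv(s))
    for q in("core_small","core_mid","tape_red","tub","terminals"):print(q,[(round(x["score"],2),at(s,x["pixel"],0)[:2]) for x in place_of(c,q)[:1]])
im=cv2.cvtColor(S["pixels"],cv2.COLOR_RGB2GRAY);y=np.arange(.05,.11,.003)
for dx in(-.012,.012):
    px=proj(S,np.c_[.524+dx+.04*(y-.04),y,np.full(len(y),.046)]).astype(np.float32);print(dx,cv2.remap(im,px[:,0][None],px[:,1][None],cv2.INTER_LINEAR)[0])
o=get_obs();print(o["tool_pos"],o["qvel"],o["wrist_force"],o["time"])
```

```text
side dial 2.561806853582547
[(array([ 0.5333, -0.3355]), 'len', np.float64(0.09386322842676005), 'wid', np.float64(0.024494225937775733), 'yaw', np.float64(1.8470222282816267)), (array([0.8055, 0.5517]), 'len', np.float64(0.23147035357928988), 'wid', np.float64(0.1420434917135266), 'yaw', np.float64(1.4231487315513194))]
core_small [(0.72, array([ 0.505 , -0.2923]))]
core_mid [(0.92, array([ 0.692 , -0.2322]))]
tape_red [(0.74, array([ 0.6906, -0.3465]))]
tub [(0.9, array([0.6398, 0.4198]))]
terminals [(0.96, array([0.6392, 0.3177]))]
top dial 2.5519252873563145
[(array([0.8647, 0.4517]), 'len', np.float64(0.07758022819666373), 'wid', np.float64(0.017264894557778257), 'yaw', np.float64(0.025818759699290407)), (array([0.7882, 0.5427]), 'len', np.float64(0.19129424572440157), 'wid', np.float64(0.07353512458122995), 'yaw', np.float64(1.570712206565986)), (array([ 0.5343, -0.3373]), 'len', np.float64(0.08585569559574638), 'wid', np.float64(0.0221474640458292), 'yaw', np.float64(1.858154146578624))]
core_small [(0.54, array([ 0.6156, -0.0781]))]
core_mid [(0.74, array([ 0.6899, -0.2252]))]
tape_red [(0.85, array([ 0.7011, -0.3422]))]
tub [(0.95, array([0.6422, 0.4157]))]
terminals [(0.59, array([ 0.6221, -0.0799]))]
-0.012 [118 118 119 117 117 118 118 119 128 154 188 204 205 206 208 213 220 227 230 230]
0.012 [119 117 117 118 119 118 117 117 132 172 196 202 204 209 217 222 222 228 233 233]
[ 0.3705 -0.3316  0.1604] [-0.0044 -0.0055  0.0012 -0.0009 -0.0016 -0.0005] [ 0.2514 -0.0168 -0.0279] 33.75
```

>>> apply_moves --pt "0 0 0 0 0 0 55" --pt "0 0 0 0 0 0 55" --pt "0 0 0 0 0 0 55" --pt "0 0 0 0 0 0 55" --pt "0 0 0 0 0 0 55"

```text
time: 34.25
tool_pos: [0.37, -0.3317, 0.1608]
ee_rot: [3.141, 0.0, 1.858]
wrist_force: [0.6, 0.1, 0.1]
width: 0.0513
finger_force: 0.0
```

Run:
```python
from drv import *
r=drv(snapshot("side"))[0][0];print(r)
if abs(r[0]-.5333)<.002: print(close_job())
```

```text
[ 0.53347047 -0.33525679]
the job is handed in; nothing more can be done
None
```

I handed the job in at about 34 s: the dial is at the index clip to within about 0.02 rad (about 1 mm at the pointer tip), the screwdriver pushed the fence firmly against the stop (about 14 N), the screwdriver is back on the bench about 4 mm from where it lay, and no bystander was touched, though the last check did not re-find every one in both cameras.

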